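# Charge a grinding jar with two balls from a sprung-slide dispenser

### The job

Stand the steel grinding jar upright, centred under the ball dispenser's spout, then charge it with exactly two balls: for each ball, hook the bow handle, draw the sprung slide right out to its stop, and let the slide go fully home again. Leave the jar standing under the spout with the two balls in it, and do not shift the reagent bottle, beaker, tin or stopwatch.

Things in the scene. Friction and masses are not known exactly. Their poses are not given: they have to be found in the camera images.
- dispenser: Ball dispenser, grey cast base with an aluminium deck, fixed. Origin: on the bench under the spout's axis; its own -x is the front (pull direction), z up. Base: x 52 to 157, y -50 to 50, 20 mm high; deck with rails: x -22 to 145, y -26 to 26, z 60 to 104 mm. Nothing else stands on the bench: a jar can slide under the spout from the left or right.
- spout (a point): Centre of the lower mouth of the spout, a short steel tube (29 mm bore, 37 mm outside) under the front of the deck, 60 mm above the bench, pointing straight down.
- slide (a joint): Draw of the sprung slide in m: 0 home, 0.036 at its stop, out along the dispenser's -x. The spring pulls it home with about 4 N at 0 and 8.5 N at the stop, plus light friction and damping. Let go, it runs home within 0.5 s. The ball drops only in the last 3 mm; let go a little short of that, it wedges and keeps the slide part out: draw again, to the stop.
- handle (a point): Middle of the cross bar of the slide's bow handle, a level U of 8 mm steel rod at z = 88 mm, 80 mm in front of the spout's axis at home; moves with the slide. Clear inside, open above and below: 45 mm wide (y), 47 mm deep (x) back to the slide's end flange (60 mm wide, z 76 to 102). Closed fingers go down into it and pull on the bar.
- jar: Steel grinding jar, open straight cylinder, 68 mm outside, 56 mm bore, 50 mm high, 6 mm floor, about 0.45 kg; loose, starts empty and upright, left or right of the dispenser. Origin: centre of its underside, z up. Its rim passes 10 mm under the spout. To count as under the spout its axis stands within 15 mm of the spout's axis.
- ball_1_center (a point): centre of ball 1, a plain steel grinding ball, 20 mm diameter, 33 g; starts in the slide's pocket and is dispensed first
- ball_2_center (a point): centre of ball 2, a plain steel grinding ball, 20 mm diameter, 33 g; starts above ball 1 and is dispensed second
- ball_3_center (a point): centre of ball 3, a plain steel grinding ball, 20 mm diameter, 33 g; third in the magazine; it is to stay in the dispenser
- ball_4_center (a point): centre of ball 4, a plain steel grinding ball, 20 mm diameter, 33 g; fourth in the magazine, stays there
- ball_5_center (a point): centre of ball 5, a plain steel grinding ball, 20 mm diameter, 33 g; last in the magazine, stays there
- reagent_bottle: Amber reagent bottle, 60 mm diameter, 118 mm high, standing loose; origin: centre of its underside. Bystander.
- beaker: Empty glass beaker, 70 mm diameter with a lip (75 mm), 92 mm high, standing loose; origin: centre of its underside. Bystander.
- tin: Closed aluminium sample tin (the larger one), 72 mm diameter, 46 mm high, standing loose in front of the dispenser, to the left of the handle; origin: centre of its underside. Bystander.
- stopwatch: Round stopwatch, 59 mm across, 16 mm high, lying loose behind and to the right of the spout; origin: centre of its underside. Bystander.
- magazine (a point): Middle of the sloping open magazine with clear walls on top of the deck (dispenser x 24 to 140, y -17 to 17, up to z = 165 mm). Balls feed by gravity: each full stroke of the slide drops one ball through the spout; the next falls into the slide's pocket when it is home.
- pillar_corner (a point): Foot of the near vertical edge of the grey room pillar behind the work, which rises past the arm's reach. From this edge its two faces run back along the bench, one towards (0.5, 0.87) and one towards (0.87, -0.5) in x, y. Keep the hand and the wrist clear of it.
Mind the look-alikes: they are no part of the job. Leave any blue look-alike of the jar alone.

How it is judged (in metres and radians):
On the way, in this order (a step that is already met when the one before it is completed fails the run):
1. the jar stands upright under the spout (horizontal distance between jar and spout below 0.015 m and angle between jar's own z axis and vertical below 0.08 rad and height (world z) of jar below 0.005 m), for 0.2 s.
2. the slide is drawn out to its stop (value of joint slide above 0.033 m), for 0.05 s.
3. one ball is in the jar and the slide is home again (horizontal distance between ball_1_center and jar below 0.024 m and height (world z) of ball_1_center below 0.042 m and value of joint slide below 0.003 m), for 0.1 s.
4. the slide is drawn out to its stop a second time (value of joint slide above 0.033 m), for 0.05 s.
At the end, for the whole second after the job is handed in: The jar stands upright on the bench and still, its axis within 15 mm of the spout's axis, balls 1 and 2 lie in it, the other three balls are still in the dispenser, and the slide is home (within 3 mm) (all of step 1 and all of step 3 and horizontal distance between ball_2_center and jar below 0.024 m and height (world z) of ball_2_center below 0.042 m and height (world z) of each of ball_3_center, ball_4_center, ball_5_center above 0.08 m and linear speed of jar below 0.02 m/s); the robot touches nothing.
It fails at once if the reagent bottle is shifted by more than 15 mm (distance of reagent_bottle from where it was at the start of the episode above 0.015 m).
It fails at once if the beaker is shifted by more than 15 mm (distance of beaker from where it was at the start of the episode above 0.015 m).
It fails at once if the tin is shifted by more than 15 mm (distance of tin from where it was at the start of the episode above 0.015 m).
It fails at once if the stopwatch is shifted by more than 15 mm (distance of stopwatch from where it was at the start of the episode above 0.015 m).
It also fails if it takes over 64 s, if anything falls off the work surface, if the arm or the gripper's body presses on something with over 40 N, if the wrist force passes 120 N, or if a joint passes its speed limit or range.

### The arm

A 6-joint arm with a two-finger parallel gripper is mounted at the origin on a cart in front of the work surface, level with it; the furniture and walls round the work are solid. World frame = base frame: x ahead of the robot, y to its left, z up, the work surface at z = 0. Lengths are in mm, angles in rad, forces in N, time in s.
With the tool pointing down it reaches from about 250 to 775 mm from the base axis. Payload 4 kg.
Tool frame: the origin (TCP) lies at the very end of the fingers, on their centre line; the grasp point (between the pads) lies 19 mm behind it (bot.grasp_offset is the distance from the TCP to the grasp point, in mm); z points along the fingers, y is the line along which they close (so a half turn about z gives the same grasp; the last joint's range is limited). The gripper opens to 94 mm and grips with 3 to 60 N. Pads are 16 mm wide; open, the fingers measure 119 mm over their backs; the gripper's body (75 mm by 177 mm) begins 78 mm behind the grasp point.
Start: joints at [-1.339, 0.087, 1.371, -0, 1.684, -0.103], TCP at [180.717, -519.482, 205.506] pointing down, gripper open.
Joint ranges: [-3.1, 3.1], [-0.76, 2.03], [0.27, 2.55], [-1.08, 4.22], [0.17, 2.65], [-2.57, 2.57]. Speed limits (rad/s): [2.79, 2.79, 3.14, 3.14, 3.14, 3.14].

### API

Orientations are given as a 3x3 rotation matrix whose columns are the frame's x, y, z axes.
In Python, from cell import readout, optics, workorder, bot gives the robot as it stands.
- The arm moves only by the tool jog_arm, never from a script. Its argument "targets" is a list of rows, each an object with "claw": the finger opening in cm, from 0 to 9.4; "dp": the shift along the tool's x, y, z in cm, a list of three; "roll": the turn about the tool's z in units of 8 degrees (1.0 is 8 degrees). A call has 1 to 10 rows; each row shifts and turns the commanded pose from where the row before left it, along the tool's axes as they then stand; what a row does not reach is not made up. A row lasts 1/8 s, in which the tool goes at most 62.5 mm and 10.7 degrees, less where a joint would pass 70% of its speed; a pose out of reach is approached as far as the arm can. A call is refused whole if a number of a shift passes 6.25 or a number of a turn 1, either way. A call with a gripper value outside its range is refused whole. The fingers move at their own pace and stop on an object; "newtons" is the grip in N (left out, the last holds). Time passes only in rows, so rows that do not move let the fingers close. It gives the time, the measured TCP pose, the force, the opening and the grip force at its end, in the units of the state.
- readout.read_state(): the state, without advancing time (a new reading comes with each control period).
- optics.read_camera(name): name is "side" or "top"; returns a dict with "color" (400x640x3 uint8, red, green, blue), "fx", "fy", "cx", "cy" (pixels), "T" (4x4, takes a point from camera to world coordinates). Camera axes: x right, y down, z forward; pixel columns grow to the right and rows downward; lengths in mm; the calibration is good to about 2 mm. A picture is of the moment at which its call begins. There is no depth.
- workorder.sign_off(): hands the job in; it is judged then, once.
The state is a dict: "t": time; "joints": joint angles; "qd": joint speeds; "joint_torque": joint torques, N m; "ee_pos": TCP position; "eef_rot": TCP orientation; "contact_force": force on the tool from outside, world axes, zero at the start; "moment": the same for the moment, N m; "gripper_width": finger opening in mm; "grasp_force": force on a finger pad.
Only numpy, scipy, OpenCV 4.12 (cv2) and the standard library are available. Lean on these libraries where they do the work, as an engineer would, in place of code of your own. Each camera call takes 0.05 s, during which the arm holds its last target. There are 200 camera calls.

## Working session

There is one attempt and no reset: what is moved stays moved. The work goes in short steps, Python scripts to look and compute and a tool call to move; the robot and the scene stay as the last step left them, time stands still between calls to the robot, and variables do not carry over. Pictures are saved under pics/ and viewed, at most 10 in all, crops included, and the job is handed in when it is done.

Besides the shell and the picture viewer there is one more tool, called after "Call:" as a command line: name --argument value ..., lists and objects as JSON in quotes. jog_arm: Moves the arm, as the interface text tells. Its arguments: {"type":"object","properties":{"targets":{"type":"array"},"newtons":{"type":"number"}},"required":["targets"]}

```bash
mkdir -p pics; python3 - <<'E'
from cell import readout, optics
import cv2,numpy as np
for n in("top","side"):
    d=optics.read_camera(n);cv2.imwrite(f"pics/{n}1.png",d["color"][:,:,::-1])
    print(n,d["fx"],d["fy"],d["cx"],d["cy"],np.round(d["T"],4).tolist())
s=readout.read_state();print(s["t"],s["ee_pos"],np.round(s["eef_rot"],3),s["contact_force"])
E
```

```text
top 421.5631520510929 421.5631520510929 316.49716595591565 199.3078714736707 [[0.0072, -0.9981, 0.0604, 408.431], [-1.0, -0.0074, -0.0019, -228.948], [0.0024, -0.0604, -0.9982, 1533.4079], [0.0, 0.0, 0.0, 1.0]]
side 507.5839428587312 507.5839428587312 319.4654212138881 206.70833508281953 [[0.4481, -0.8027, 0.3935, -192.5983], [-0.894, -0.4005, 0.201, -578.9661], [-0.0038, -0.4419, -0.8971, 1654.5834], [0.0, 0.0, 0.0, 1.0]]
0.1 [ 180.59720132 -518.98878723  204.42816558] [[ 0.944  0.329 -0.   ]
 [ 0.329 -0.944  0.002]
 [ 0.    -0.002 -1.   ]] [-0.57665269  0.16452568 -0.34270365]
```

View pics/top1.png

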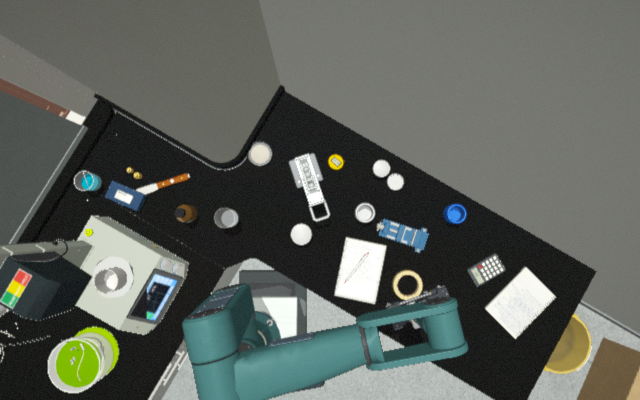

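View pics/side1.png

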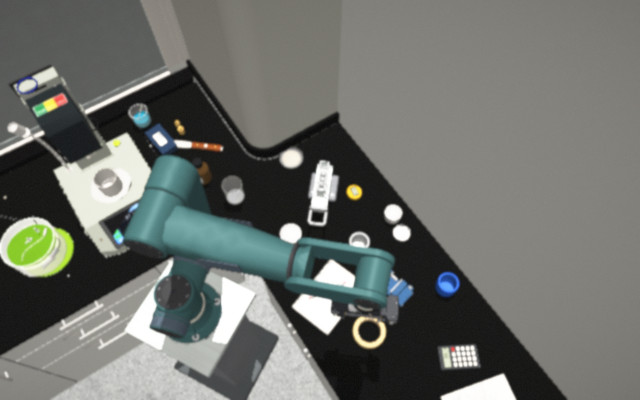

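The top view shows the dispenser at about (305,170), with its handle near (320,212). The jar is at (365,213), the tin at (301,234), the stopwatch at (336,162), the beaker at (227,217), the bottle at (185,214), and the blue look-alike at (455,214). I'll zoom in.

```bash
python3 - <<'E'
import cv2
a=cv2.imread("pics/top1.png")[135:255,270:400];cv2.imwrite("pics/c1.png",cv2.resize(a,(650,600),interpolation=cv2.INTER_CUBIC))
a=cv2.imread("pics/side1.png")[145:265,280:410];cv2.imwrite("pics/c2.png",cv2.resize(a,(650,600),interpolation=cv2.INTER_CUBIC))
E
```

```text
(no output)
```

View pics/c1.png

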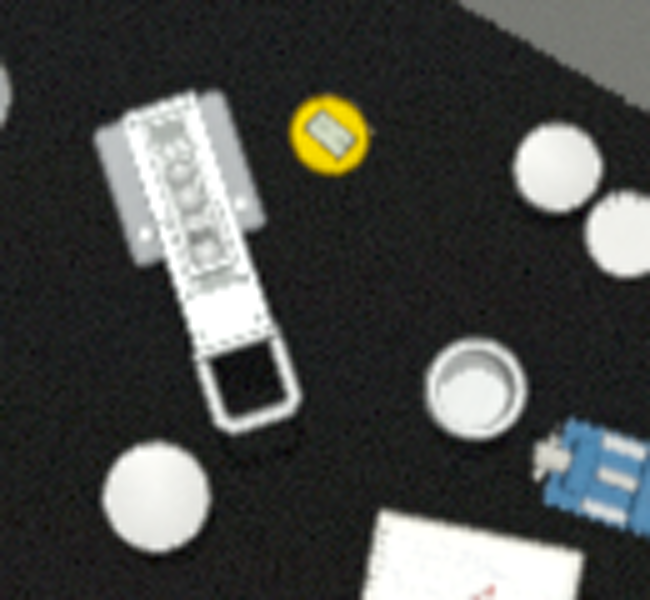

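View pics/c2.png

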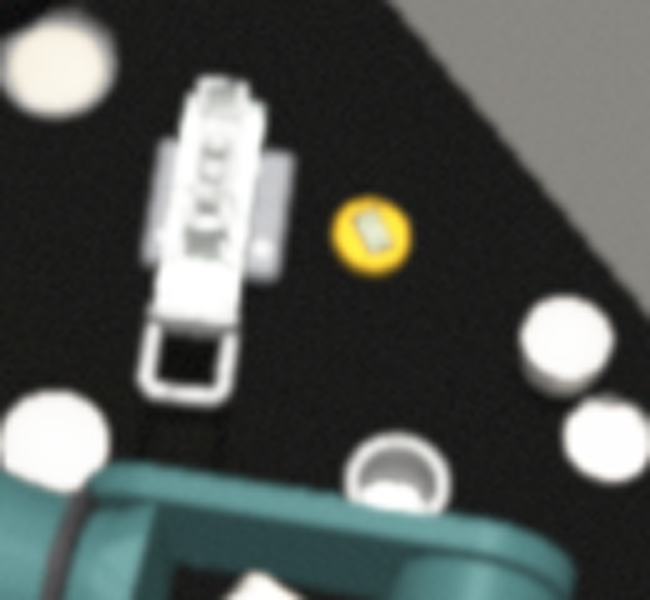

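```bash
cat > h.py <<'E'
import numpy as np
C={"top":(421.563,316.497,199.308,np.array([[0.0072,-0.9981,0.0604,408.431],[-1.0,-0.0074,-0.0019,-228.948],[0.0024,-0.0604,-0.9982,1533.4079]])),
"side":(507.584,319.465,206.708,np.array([[0.4481,-0.8027,0.3935,-192.5983],[-0.894,-0.4005,0.201,-578.9661],[-0.0038,-0.4419,-0.8971,1654.5834]]))}
def ray(n,u,v,z):
    f,cx,cy,T=C[n]; d=T[:,:3]@[(u-cx)/f,(v-cy)/f,1]; return (T[:,3]+d*(z-T[2,3])/d[2])[:2]
def proj(n,p):
    f,cx,cy,T=C[n]; c=T[:,:3].T@(np.asarray(p)-T[:,3]); return c[:2]/c[2]*f+[cx,cy]
def crop(n,x,y):
    o={"top":(270,135),"side":(280,145)}[n]; return (x+.5)/5-.5+o[0],(y+.5)/5-.5+o[1]
E
python3 - <<'E'
from h import *
from scipy.optimize import least_squares
P=[((143,266),(52,50,20)),((265,222),(52,-50,20)),((217,92),(157,-50,20)),((97,132),(157,50,20)),
((265,412),(-80,0,88)),((203,357),(-29,30,100)),((275,334),(-29,-30,100)),((127,115),(140,17,165)),((194,93),(140,-17,165))]
S=[((188,394),(-80,0,88)),((268,283),(52,-50,20)),((294,152),(157,-50,20))]
def w(q,p):
    c,s=np.cos(q[2]),np.sin(q[2]); return [q[0]+c*p[0]-s*p[1],q[1]+s*p[0]+c*p[1],p[2]]
def res(q,n,L): return np.concatenate([proj(n,w(q,p))-crop(n,*x) for x,p in L])
for n,L in (("top",P),("side",S)):
    r=least_squares(res,[500,-230,.3],args=(n,L),loss="soft_l1");print(n,r.x,np.round(r.fun.reshape(-1,2),1).tolist())
for n,k,x,y,z in [("top","jar rim",475,389,50),("top","tin",157,497,46),("top","sw",329,135,16),("side","jar rim",397,483,50),("side","tin",55,442,46)]:
    print(n,k,ray(n,*crop(n,x,y),z))
print("beaker",ray("top",227,217,92),"bottle",ray("top",186,214,118),"pillar",ray("top",223,165,0),ray("top",282,90,0),ray("side",262,152,0))
print("calib white tops",ray("top",381,168,46),ray("top",260,153,40))
E
```

```text
top [ 5.06627708e+02 -2.26777170e+02  3.43940116e-01] [[-1.0, 0.6], [0.8, 0.3], [0.8, -0.9], [-1.3, 0.1], [0.2, 1.2], [-0.6, 0.9], [1.6, -0.3], [1.0, -1.6], [-2.6, -0.6]]
side [ 5.07142716e+02 -2.21538982e+02  3.43784181e-01] [[-0.6, 0.7], [1.8, -1.0], [-0.4, 0.1]]
top jar rim [ 453.27546411 -401.40775046]
top tin [ 375.81124831 -178.16702225]
top sw [ 637.71983224 -299.38255964]
side jar rim [ 454.22820423 -398.76699195]
side tin [ 378.30813801 -174.80751716]
beaker [432.88081692  73.49740635] bottle [441.49730998 205.68902771] pillar [624.49215597 111.25478394] [ 905.57374896 -101.23367436] [643.97859857  94.0962047 ]
calib white tops [ 611.51482976 -460.08138016] [662.99382471 -28.8042782 ]
```

Call:
jog_arm --targets '[{"claw": 9.4, "dp": [3.7, -0.25, 0], "roll": -0.06}, {"claw": 9.4, "dp": [3.7, -0.25, 0], "roll": 0}, {"claw": 9.4, "dp": [3.7, -0.25, 0], "roll": 0}, {"claw": 9.4, "dp": [3.7, -0.25, 0], "roll": 0}, {"claw": 9.4, "dp": [3.7, -0.25, 0], "roll": 0}, {"claw": 9.4, "dp": [3.7, -0.25, 0], "roll": 0}, {"claw": 9.4, "dp": [3.7, -0.25, 2], "roll": 0}, {"claw": 9.4, "dp": [3.7, -0.25, 2], "roll": 0}, {"claw": 9.4, "dp": [0, 0, 3], "roll": 0}, {"claw": 9.4, "dp": [0, 0, 0], "roll": 0}]'

```text
t: 1.35
ee_pos: [451.6, -399.3, 131.6]
eef_rot: [[0.941, 0.337, -0.006], [0.337, -0.941, 0.006], [-0.003, -0.007, -1.0]]
contact_force: [-0.6, 0.3, -0.2]
gripper_width: 93.9
grasp_force: 0.0
```

```bash
cat >> h.py <<'E'
D=np.array([507,-225.]);A=.344
R=np.array([[np.cos(A),-np.sin(A)],[np.sin(A),np.cos(A)]])
def dd(p): return (np.asarray(p)[:2]-D)@R
def st():
    from cell import readout
    s=readout.read_state();e=s["ee_pos"];r=s["eef_rot"]
    print("t",round(s["t"],2),"disp xy",dd(e).round(1),"z",round(e[2],1),"yaw-A",round(np.arctan2(r[1][0],r[0][0])-A,4),"F",np.round(s["contact_force"],1),"w",round(s["gripper_width"],1),round(s["grasp_force"],1))
E
python3 - <<'E'
from h import *
from cell import optics
import cv2
st();print("jar",dd((453.7,-400)))
for n in("top","side"):
    cv2.imwrite(f"pics/{n}2.png",optics.read_camera(n)["color"][:,:,::-1])
a=np.hstack([cv2.resize(cv2.imread(f"pics/{n}2.png")[135:265,280:420],(400,371),interpolation=cv2.INTER_CUBIC) for n in("top","side")]);cv2.imwrite("pics/m2.png",a)
E
```

```text
t 1.35 disp xy [-111.  -145.4] z 131.6 yaw-A 0.0001 F [-0.6  0.3 -0.2] w 93.9 0.0
jar [-109.19702317 -146.7715917 ]
```

View pics/m2.png

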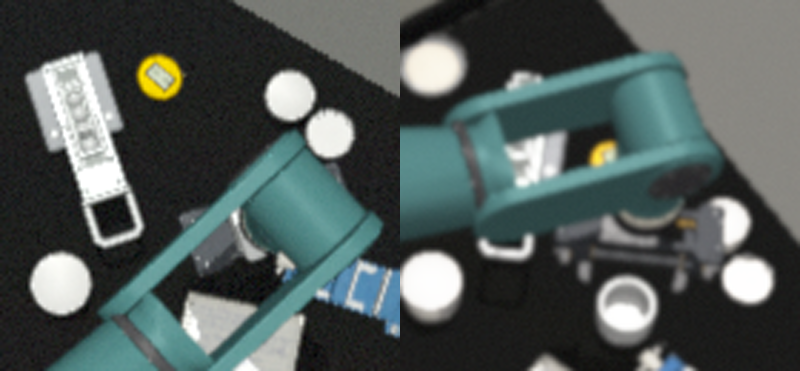

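The hand is straddling the jar: the right panel shows the jar at about (625,305) between the fingers. I'll go down and grip it.

Call:
jog_arm --targets '[{"claw": 9.4, "dp": [0.2, 0.1, 3], "roll": 0}, {"claw": 9.4, "dp": [0, 0, 3], "roll": 0}, {"claw": 9.4, "dp": [0, 0, 3], "roll": 0}, {"claw": 9.4, "dp": [0, 0, 2.2], "roll": 0}, {"claw": 9.4, "dp": [0, 0, 1], "roll": 0}, {"claw": 9.4, "dp": [0, 0, 0], "roll": 0}, {"claw": 6, "dp": [0, 0, 0], "roll": 0}, {"claw": 6, "dp": [0, 0, 0], "roll": 0}, {"claw": 6, "dp": [0, 0, 0], "roll": 0}, {"claw": 6, "dp": [0, 0, 0], "roll": 0}]' --newtons 25

```text
t: 2.7
ee_pos: [455.0, -400.8, 14.3]
eef_rot: [[0.942, 0.337, -0.0], [0.337, -0.942, 0.001], [0.0, -0.001, -1.0]]
contact_force: [-1.9, 3.9, 5.0]
gripper_width: 67.0
grasp_force: 24.8
```

```bash
python3 -c "
from h import *
st()"
```

```text
t 2.7 disp xy [-108.3 -148. ] z 14.3 yaw-A -0.0007 F [-1.9  3.9  5. ] w 67.0 24.8
```

Call:
jog_arm --targets '[{"claw": 6, "dp": [0, 0, -1], "roll": 0}, {"claw": 6, "dp": [-1.5, 0, -1], "roll": 0}, {"claw": 6, "dp": [-2.5, -1.5, 0], "roll": 0}, {"claw": 6, "dp": [0, -2.7, 0], "roll": 0}, {"claw": 6, "dp": [0, -3, 0], "roll": 0}, {"claw": 6, "dp": [0, -3, 0], "roll": 0}, {"claw": 6, "dp": [0, -2.5, 0], "roll": 0}, {"claw": 6, "dp": [0, -2, 0], "roll": 0}, {"claw": 6, "dp": [0, 0, 0], "roll": 0}, {"claw": 6, "dp": [0, 0, 0], "roll": 0}]'

```text
t: 3.95
ee_pos: [367.9, -277.7, 33.8]
eef_rot: [[0.942, 0.336, 0.001], [0.336, -0.942, -0.002], [0.0, 0.002, -1.0]]
contact_force: [-0.8, 0.8, -5.3]
gripper_width: 66.9
grasp_force: 24.8
```

```bash
python3 - <<'E'
from h import *
from cell import optics
import cv2
st()
for n in("top","side"):
    cv2.imwrite(f"pics/{n}3.png",optics.read_camera(n)["color"][:,:,::-1])
a=np.hstack([cv2.resize(cv2.imread(f"pics/{n}3.png")[y:y+110,x:x+80],(400,550),interpolation=cv2.INTER_CUBIC) for n,x,y in(("top",280,145),("side",270,165))]);cv2.imwrite("pics/m3.png",a)
E
```

```text
t 3.95 disp xy [-148.8   -2.7] z 33.8 yaw-A -0.0013 F [-0.8  0.8 -5.3] w 66.9 24.8
```

View pics/m3.png

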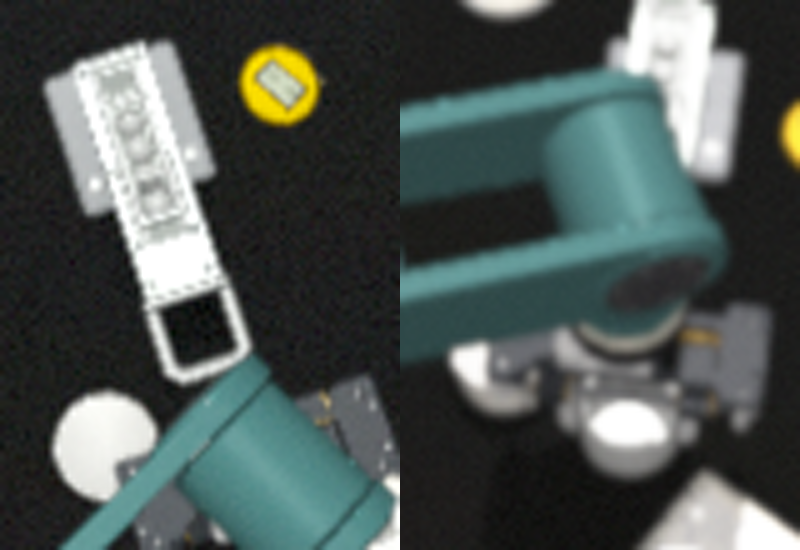

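The jar is held, and the tin (left panel, about (105,445)) hasn't moved. Now I'll lower it and move in under the handle.

Call:
jog_arm --targets '[{"claw": 6, "dp": [1, -0.1, 0.8], "roll": 0.01}, {"claw": 6, "dp": [1.5, 0, 0.8], "roll": 0}, {"claw": 6, "dp": [1.5, 0, 0], "roll": 0}, {"claw": 6, "dp": [1.5, 0, 0], "roll": 0}, {"claw": 6, "dp": [1, 0, 0], "roll": 0}, {"claw": 6, "dp": [0, 0, 0], "roll": 0}]'

```text
t: 4.8
ee_pos: [429.8, -253.7, 17.7]
eef_rot: [[0.942, 0.337, 0.0], [0.337, -0.942, -0.0], [0.0, 0.001, -1.0]]
contact_force: [0.5, -0.5, -6.2]
gripper_width: 67.2
grasp_force: 24.8
```

```bash
python3 -c "
from h import *
st()"
```

```text
t 4.8 disp xy [-82.4  -1. ] z 17.7 yaw-A -0.0008 F [ 0.5 -0.5 -6.2] w 67.2 24.8
```

Call:
jog_arm --targets '[{"claw": 6, "dp": [1.2, 0, 0], "roll": 0}, {"claw": 6, "dp": [1.3, 0, 0], "roll": 0}, {"claw": 6, "dp": [1.3, 0, 0], "roll": 0}, {"claw": 6, "dp": [1.2, 0, 0], "roll": 0}, {"claw": 6, "dp": [1, 0, 0], "roll": 0}, {"claw": 6, "dp": [0, 0, 0], "roll": 0}, {"claw": 6, "dp": [0, 0, 0.2], "roll": 0}, {"claw": 6, "dp": [0, 0, 0.2], "roll": 0}, {"claw": 6, "dp": [0, 0, 0], "roll": 0}]'

```text
t: 5.92
ee_pos: [485.7, -233.7, 14.3]
eef_rot: [[0.942, 0.335, 0.001], [0.335, -0.942, 0.0], [0.001, 0.0, -1.0]]
contact_force: [-0.9, 4.6, -1.5]
gripper_width: 66.9
grasp_force: 24.8
```

```bash
python3 -c "
from h import *
st()"
```

```text
t 5.92 disp xy [-23.   -0.9] z 14.3 yaw-A -0.0025 F [-0.9  4.6 -1.5] w 66.9 24.8
```

Call:
jog_arm --targets '[{"claw": 8.4, "dp": [0, 0, 0], "roll": 0.02}, {"claw": 8.4, "dp": [0, 0, 0], "roll": 0}, {"claw": 8.4, "dp": [0, 0, -1], "roll": 0}, {"claw": 8.4, "dp": [0, 0, -2.5], "roll": 0}, {"claw": 8.4, "dp": [0, 0, -3], "roll": 0}, {"claw": 8.4, "dp": [0, 0, -3], "roll": 0}, {"claw": 8.4, "dp": [-1, 0, -2], "roll": 0}, {"claw": 0, "dp": [-2, 0, 0], "roll": 0}, {"claw": 0, "dp": [0, 0, 0], "roll": 0}, {"claw": 0, "dp": [0, 0, 0], "roll": 0}]'

```text
t: 7.18
ee_pos: [456.4, -243.5, 127.3]
eef_rot: [[0.943, 0.332, -0.001], [0.332, -0.943, 0.001], [-0.001, -0.002, -1.0]]
contact_force: [0.4, 0.5, 0.3]
gripper_width: 57.5
grasp_force: 0.0
```

```bash
python3 - <<'E'
from h import *
from cell import optics
import cv2
st()
for n in("top","side"):
    cv2.imwrite(f"pics/{n}4.png",optics.read_camera(n)["color"][:,:,::-1])
a=np.hstack([cv2.resize(cv2.imread(f"pics/{n}4.png")[y:y+110,x:x+80],(400,550),interpolation=cv2.INTER_CUBIC) for n,x,y in(("top",280,145),("side",270,145))]);cv2.imwrite("pics/m4.png",a)
E
```

```text
t 7.17 disp xy [-53.9  -0.4] z 127.3 yaw-A -0.0057 F [0.4 0.5 0.3] w 57.5 0.0
```

View pics/m4.png

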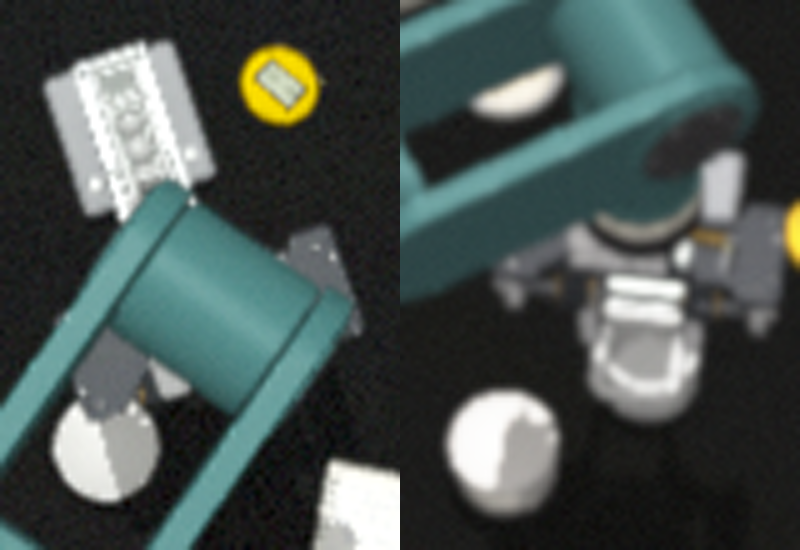

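```bash
python3 - <<'E'
from h import *
st()
def vp(p): 
    q=proj("side",[*(D+R@np.array(p[:2],float)),p[2]]); return ((q-[270,145])*5+[400,0]).round()
a=np.linspace(0,6.28,40)
for xd in(-23,-33):
    B=np.array([vp((xd+34*np.cos(t),-1+34*np.sin(t),0)) for t in a]);T=np.array([vp((xd+34*np.cos(t),-1+34*np.sin(t),50)) for t in a])
    print(xd,"bottom",B.min(0),B.max(0),"top",T.min(0),T.max(0))
for q in[(-80,0,88),(-29,30,100),(-29,-30,100),(-76,22.5,88),(-76,-22.5,88)]:print(q,vp(q))
print("tin",vp((*dd((375.8,-178.2)),46)))
E
```

```text
t 7.28 disp xy [-53.5  -0.4] z 127.4 yaw-A -0.005 F [-0.2  0.3 -1.4] w 49.8 0.0
-23 bottom [602. 333.] [697. 419.] top [601. 303.] [698. 390.]
-33 bottom [600. 346.] [695. 432.] top [599. 315.] [696. 403.]
(-80, 0, 88) [638. 398.]
(-29, 30, 100) [603. 318.]
(-29, -30, 100) [690. 327.]
(-76, 22.5, 88) [605. 389.]
(-76, -22.5, 88) [671. 396.]
tin [506. 445.]
```

Call:
jog_arm --targets '[{"claw": 8.4, "dp": [0.8, 0.05, 0], "roll": -0.04}, {"claw": 8.4, "dp": [0, 0, 0], "roll": 0}, {"claw": 8.4, "dp": [0, 0, 0], "roll": 0}, {"claw": 8.4, "dp": [0, 0, 2], "roll": 0}, {"claw": 8.4, "dp": [0, 0, 3], "roll": 0}, {"claw": 8.4, "dp": [0, 0, 3], "roll": 0}, {"claw": 8.4, "dp": [0, 0, 2.4], "roll": 0}, {"claw": 8.4, "dp": [0, 0, 0.8], "roll": 0}, {"claw": 6.6, "dp": [0, 0, 0], "roll": 0}, {"claw": 6.6, "dp": [0, 0, 0], "roll": 0}]' --newtons 10

```text
t: 8.52
ee_pos: [465.1, -241.0, 17.5]
eef_rot: [[0.941, 0.338, 0.001], [0.338, -0.941, 0.001], [0.001, -0.001, -1.0]]
contact_force: [-2.0, 6.3, 1.4]
gripper_width: 68.5
grasp_force: 2.7
```

Call:
jog_arm --targets '[{"claw": 6.6, "dp": [0, 0, 0], "roll": 0}]'

```text
t: 8.65
ee_pos: [464.8, -240.0, 17.4]
eef_rot: [[0.941, 0.338, -0.0], [0.338, -0.941, 0.003], [0.001, -0.003, -1.0]]
contact_force: [-3.0, 4.5, 1.7]
gripper_width: 66.2
grasp_force: 2.6
```

```bash
python3 -c "
from h import *
st()"
```

```text
t 8.65 disp xy [-44.8   0.1] z 17.4 yaw-A 0.0007 F [-3.   4.5  1.7] w 66.2 2.6
```

Call:
jog_arm --targets '[{"claw": 6.7, "dp": [0, -0.2, 0], "roll": 0}, {"claw": 6.7, "dp": [0, 0, 0], "roll": 0}, {"claw": 6.7, "dp": [0, 0, 0], "roll": 0}]'

```text
t: 9.02
ee_pos: [464.5, -240.2, 17.0]
eef_rot: [[0.941, 0.338, 0.001], [0.338, -0.941, -0.001], [0.001, 0.001, -1.0]]
contact_force: [-0.8, 0.3, -0.6]
gripper_width: 67.0
grasp_force: 0.0
```

```bash
python3 -c "
from h import *
st()"
```

```text
t 9.03 disp xy [-45.1   0. ] z 17.0 yaw-A 0.0005 F [-0.8  0.3 -0.6] w 67.0 0.0
```

Call:
jog_arm --targets '[{"claw": 6.7, "dp": [0, -0.17, 0], "roll": 0}, {"claw": 6.4, "dp": [0, 0, 0], "roll": 0}, {"claw": 6.4, "dp": [0, 0, 0], "roll": 0}, {"claw": 6.4, "dp": [0, 0, 0], "roll": 0}]'

```text
t: 9.52
ee_pos: [463.6, -238.8, 16.7]
eef_rot: [[0.941, 0.338, 0.0], [0.338, -0.941, -0.001], [-0.0, 0.001, -1.0]]
contact_force: [-0.7, -4.2, -0.8]
gripper_width: 64.3
grasp_force: 1.5
```

```bash
python3 -c "
from h import *
st()"
```

```text
t 9.53 disp xy [-45.5   1.7] z 16.7 yaw-A 0.0003 F [-0.7 -4.2 -0.8] w 64.3 1.5
```

Call:
jog_arm --targets '[{"claw": 6.5, "dp": [0, 0.03, 0], "roll": 0}, {"claw": 6.5, "dp": [0.4, 0, 0], "roll": 0}, {"claw": 6.5, "dp": [0.4, 0, 0], "roll": 0}, {"claw": 6.5, "dp": [0.4, 0, 0], "roll": 0}, {"claw": 6.5, "dp": [0, 0, 0], "roll": 0}]'

```text
t: 10.15
ee_pos: [475.5, -234.1, 16.5]
eef_rot: [[0.941, 0.338, 0.001], [0.338, -0.941, 0.0], [0.001, 0.0, -1.0]]
contact_force: [-1.4, -2.3, 1.6]
gripper_width: 64.9
grasp_force: 1.8
```

```bash
python3 -c "
from h import *
st()"
```

```text
t 10.15 disp xy [-32.7   2.1] z 16.5 yaw-A 0.0011 F [-1.4 -2.3  1.6] w 64.9 1.8
```

Call:
jog_arm --targets '[{"claw": 6.5, "dp": [0.4, 0.03, 0], "roll": 0}, {"claw": 6.5, "dp": [0.4, 0.02, 0], "roll": 0}, {"claw": 6.5, "dp": [0.4, 0, 0], "roll": 0}, {"claw": 6.5, "dp": [0.2, 0, 0], "roll": 0}, {"claw": 6.5, "dp": [0, 0, 0], "roll": 0}]'

```text
t: 10.78
ee_pos: [487.6, -229.7, 16.4]
eef_rot: [[0.941, 0.338, -0.002], [0.338, -0.941, 0.001], [-0.001, -0.001, -1.0]]
contact_force: [-5.0, -0.6, 3.8]
gripper_width: 65.2
grasp_force: 3.6
```

```bash
python3 -c "
from h import *
st()"
```

```text
t 10.78 disp xy [-19.8   2.1] z 16.4 yaw-A 0.0008 F [-5.  -0.6  3.8] w 65.2 3.6
```

Call:
jog_arm --targets '[{"claw": 8.4, "dp": [0, 0, 0], "roll": 0}, {"claw": 8.4, "dp": [0, 0, 0], "roll": 0}, {"claw": 8.4, "dp": [0, 0, -1], "roll": 0}, {"claw": 8.4, "dp": [0, 0, -2.5], "roll": 0}, {"claw": 8.4, "dp": [0, 0, -3], "roll": 0}, {"claw": 8.4, "dp": [0, 0, -3], "roll": 0}, {"claw": 4, "dp": [-2, 0, -1.5], "roll": 0}, {"claw": 0, "dp": [-1.6, 0, 0], "roll": 0}, {"claw": 0, "dp": [0, 0, 0], "roll": 0}, {"claw": 0, "dp": [0, 0, 0], "roll": 0}]'

```text
t: 12.02
ee_pos: [454.1, -241.8, 125.4]
eef_rot: [[0.941, 0.338, -0.001], [0.338, -0.941, 0.001], [-0.001, -0.002, -1.0]]
contact_force: [-0.5, 0.5, -0.4]
gripper_width: 47.5
grasp_force: 0.0
```

Call:
jog_arm --targets '[{"claw": 0, "dp": [0, 0, 0], "roll": 0}, {"claw": 0, "dp": [0, 0, 0], "roll": 0}, {"claw": 0, "dp": [0, 0, 0], "roll": 0}, {"claw": 0, "dp": [0, 0, 0], "roll": 0}]'

```text
t: 12.52
ee_pos: [454.5, -242.2, 126.4]
eef_rot: [[0.941, 0.338, -0.0], [0.338, -0.941, 0.0], [-0.0, -0.0, -1.0]]
contact_force: [-0.7, -0.0, 0.7]
gripper_width: 7.1
grasp_force: 0.0
```

```bash
python3 - <<'E'
from h import *
from cell import optics
import cv2
st()
for n in("side",):
    cv2.imwrite(f"pics/{n}5.png",optics.read_camera(n)["color"][:,:,::-1])
cv2.imwrite("pics/m5.png",cv2.resize(cv2.imread("pics/side5.png")[170:240,290:360],(560,560),interpolation=cv2.INTER_CUBIC))
def vp(p): 
    q=proj("side",[*(D+R@np.array(p[:2],float)),p[2]]); return ((q-[290,170])*8).round()
a=np.linspace(0,6.28,40)
for xd in(-4,-14):
    B=np.array([vp((xd+34*np.cos(t),1+34*np.sin(t),0)) for t in a]);print(xd,"bottom",B.min(0),B.max(0))
print(vp((-80,0,88)))
E
```

```text
t 12.53 disp xy [-55.2   1.6] z 126.4 yaw-A 0.0007 F [-0.7 -0.   0.7] w 7.1 0.0
-4 bottom [165. 295.] [315. 432.]
-14 bottom [162. 315.] [313. 452.]
[220. 436.]
```

View pics/m5.png

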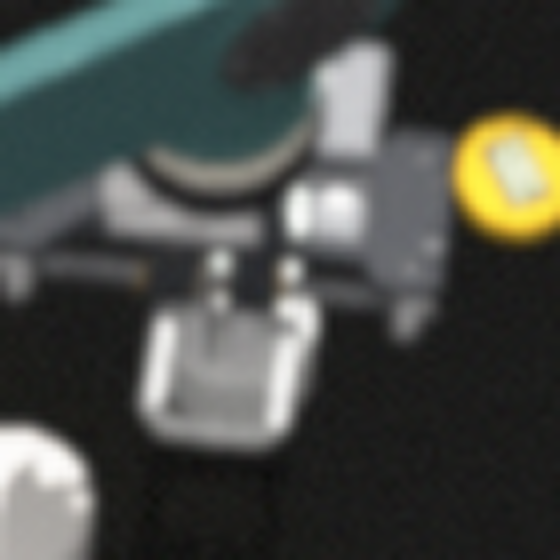

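The handle bar shows at about (225,432). The jar sits behind it, its right edge at about (320,330), which fits being roughly 4 mm short of centre. Next I'll put the closed fingers down inside the bow and nudge the jar the last few mm.

Call:
jog_arm --targets '[{"claw": 0, "dp": [-0.2, 0, 2], "roll": 0}, {"claw": 0, "dp": [0, 0, 2.5], "roll": 0}, {"claw": 0, "dp": [0, 0, 2.5], "roll": 0}, {"claw": 0, "dp": [0, 0, 2.5], "roll": 0}, {"claw": 0, "dp": [0, 0, 1.2], "roll": 0}, {"claw": 0, "dp": [0.4, 0, 0], "roll": 0}, {"claw": 0, "dp": [0.4, 0, 0], "roll": 0}, {"claw": 0, "dp": [0.3, 0, 0], "roll": 0}, {"claw": 0, "dp": [0, 0, 0], "roll": 0}]'

```text
t: 13.7
ee_pos: [463.0, -240.1, 20.6]
eef_rot: [[0.941, 0.338, 0.0], [0.338, -0.941, -0.002], [-0.001, 0.002, -1.0]]
contact_force: [-3.3, -2.8, 2.5]
gripper_width: 0.2
grasp_force: 2.0
```

```bash
python3 -c "
from h import *
st()"
```

```text
t 13.7 disp xy [-46.5   0.7] z 20.6 yaw-A 0.0008 F [-3.3 -2.8  2.5] w 0.2 2.0
```

Call:
jog_arm --targets '[{"claw": 0, "dp": [0.2, 0, 0], "roll": 0}, {"claw": 0, "dp": [0.2, 0, 0], "roll": 0}, {"claw": 0, "dp": [0, 0, 0], "roll": 0}]'

```text
t: 14.08
ee_pos: [466.4, -238.8, 20.4]
eef_rot: [[0.941, 0.338, -0.0], [0.338, -0.941, -0.002], [-0.001, 0.002, -1.0]]
contact_force: [-4.3, -2.5, 3.8]
gripper_width: 0.5
grasp_force: 2.4
```

```bash
python3 -c "
from h import *
st()"
```

```text
t 14.07 disp xy [-42.9   0.7] z 20.4 yaw-A 0.0003 F [-4.3 -2.5  3.8] w 0.5 2.4
```

Call:
jog_arm --targets '[{"claw": 0, "dp": [-0.6, 0, 0], "roll": 0}, {"claw": 0, "dp": [-0.2, 0, -2], "roll": 0}, {"claw": 0, "dp": [0, 0, -2.2], "roll": 0}, {"claw": 0, "dp": [-0.8, 0, 0], "roll": 0}, {"claw": 0, "dp": [-0.8, 0, 0], "roll": 0}, {"claw": 0, "dp": [-0.8, 0, 0], "roll": 0}, {"claw": 0, "dp": [-0.8, 0, 0], "roll": 0}, {"claw": 0, "dp": [-0.8, 0, 0], "roll": 0}, {"claw": 0, "dp": [-0.8, 0, 0], "roll": 0}, {"claw": 0, "dp": [0, 0, 0], "roll": 0}]'

```text
t: 15.32
ee_pos: [415.6, -255.4, 61.2]
eef_rot: [[0.941, 0.337, 0.005], [0.337, -0.941, 0.003], [0.006, -0.001, -1.0]]
contact_force: [7.7, 3.4, 1.9]
gripper_width: 0.3
grasp_force: 3.8
```

```bash
python3 -c "
from h import *
st()"
```

```text
t 15.32 disp xy [-96.3   2.2] z 61.2 yaw-A 0.0001 F [7.7 3.4 1.9] w 0.3 3.8
```

Call:
jog_arm --targets '[{"claw": 0, "dp": [-0.5, 0, 0], "roll": 0}, {"claw": 0, "dp": [-0.4, 0, 0], "roll": 0}, {"claw": 0, "dp": [0, 0, 0], "roll": 0}]'

```text
t: 15.7
ee_pos: [412.4, -256.4, 61.3]
eef_rot: [[0.941, 0.338, 0.017], [0.338, -0.941, 0.007], [0.018, -0.0, -1.0]]
contact_force: [20.3, 9.0, -4.3]
gripper_width: 0.4
grasp_force: 10.8
```

```bash
python3 -c "
from h import *
st()"
```

```text
t 15.7 disp xy [-99.6   2.3] z 61.3 yaw-A 0.0008 F [20.3  9.  -4.3] w 0.4 10.8
```

Call:
jog_arm --targets '[{"claw": 0, "dp": [-0.1, 0, 0], "roll": 0}, {"claw": 0, "dp": [0, 0, 0], "roll": 0}, {"claw": 0, "dp": [2.5, 0, 0], "roll": 0}, {"claw": 0, "dp": [2.5, 0, 0], "roll": 0}, {"claw": 0, "dp": [0.2, 0, 0], "roll": 0}, {"claw": 0, "dp": [0, 0, 0], "roll": 0}, {"claw": 0, "dp": [0, 0, 0], "roll": 0}, {"claw": 0, "dp": [0, 0, 0], "roll": 0}, {"claw": 0, "dp": [0, 0, 0], "roll": 0}]'

```text
t: 16.82
ee_pos: [453.1, -242.8, 61.6]
eef_rot: [[0.941, 0.337, 0.0], [0.337, -0.941, -0.0], [-0.0, 0.0, -1.0]]
contact_force: [1.2, 0.9, 0.4]
gripper_width: 0.2
grasp_force: 0.0
```

```bash
python3 - <<'E'
from h import *
from cell import optics
import cv2
st()
cv2.imwrite("pics/side6.png",optics.read_camera("side")["color"][:,:,::-1])
cv2.imwrite("pics/top6.png",optics.read_camera("top")["color"][:,:,::-1])
a=[cv2.resize(cv2.imread(f"pics/{n}6.png")[y:y+70,x:x+50],(400,560),interpolation=cv2.INTER_CUBIC) for n,x,y in(("side",300,170),("top",285,150))];cv2.imwrite("pics/m6.png",np.hstack(a))
E
```

```text
t 16.82 disp xy [-56.7   1.4] z 61.6 yaw-A 0.0 F [1.2 0.9 0.4] w 0.2 0.0
```

View pics/m6.png

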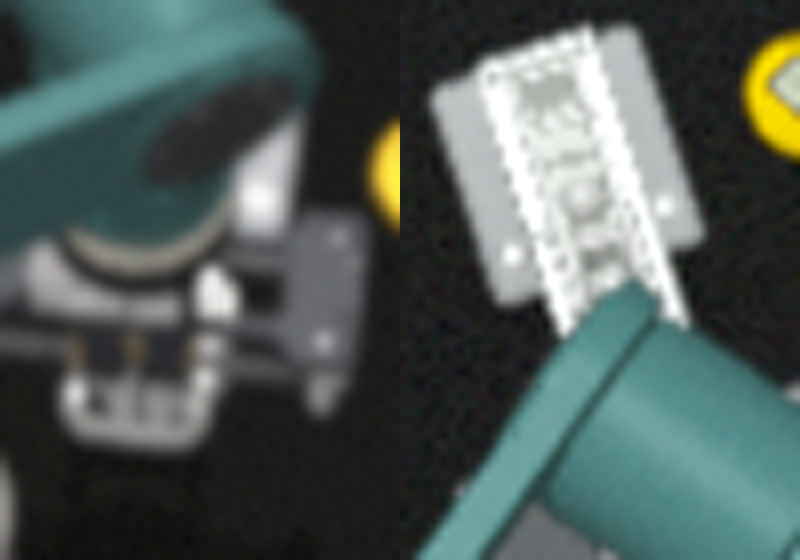

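The handle bar is back at its home pixel ((140,435) in the left panel), and the ball column in the magazine has moved down. Now the second stroke.

Call:
jog_arm --targets '[{"claw": 0, "dp": [0.5, 0, 0], "roll": 0}, {"claw": 0, "dp": [0, 0, 0], "roll": 0}, {"claw": 0, "dp": [0, 0, 0], "roll": 0}, {"claw": 0, "dp": [-1, 0, 0], "roll": 0}, {"claw": 0, "dp": [-1, 0, 0], "roll": 0}, {"claw": 0, "dp": [-1, 0, 0], "roll": 0}, {"claw": 0, "dp": [-1, 0, 0], "roll": 0}, {"claw": 0, "dp": [-0.9, 0, 0], "roll": 0}, {"claw": 0, "dp": [-0.6, 0, 0], "roll": 0}, {"claw": 0, "dp": [0, 0, 0], "roll": 0}]'

```text
t: 18.18
ee_pos: [412.5, -256.6, 61.7]
eef_rot: [[0.941, 0.338, 0.016], [0.337, -0.941, 0.006], [0.017, -0.0, -1.0]]
contact_force: [19.6, 8.0, -6.7]
gripper_width: 0.5
grasp_force: 10.0
```

```bash
python3 -c "
from h import *
st()"
```

```text
t 18.18 disp xy [-99.6   2.2] z 61.7 yaw-A 0.0003 F [19.6  8.  -6.7] w 0.5 10.0
```

Same stop position and force as on the first stroke. I'll hold, let go, then lift out and back away.

Call:
jog_arm --targets '[{"claw": 0, "dp": [-0.1, 0, 0], "roll": 0}, {"claw": 0, "dp": [0, 0, 0], "roll": 0}, {"claw": 0, "dp": [2.5, 0, 0], "roll": 0}, {"claw": 0, "dp": [2.5, 0, 0], "roll": 0}, {"claw": 0, "dp": [0.5, 0, 0], "roll": 0}, {"claw": 0, "dp": [0, 0, 0], "roll": 0}, {"claw": 0, "dp": [0, 0, -2], "roll": 0}, {"claw": 0, "dp": [0, 0, -4], "roll": 0}, {"claw": 0, "dp": [0, 0, -5], "roll": 0}, {"claw": 0, "dp": [0, 0, -3], "roll": 0}]'

```text
t: 19.42
ee_pos: [456.6, -242.3, 204.5]
eef_rot: [[0.942, 0.337, 0.002], [0.337, -0.942, -0.003], [0.001, 0.003, -1.0]]
contact_force: [-0.5, 0.9, -1.0]
gripper_width: 0.7
grasp_force: 0.0
```

Call:
jog_arm --targets '[{"claw": 0, "dp": [-4, 0, 0], "roll": 0}, {"claw": 0, "dp": [-4, 2, 0], "roll": 0}, {"claw": 0, "dp": [-4, 4, 0], "roll": 0}, {"claw": 0, "dp": [-2, 4, 0], "roll": 0}, {"claw": 0, "dp": [0, 4, 0], "roll": 0}, {"claw": 0, "dp": [0, 4, 0], "roll": 0}, {"claw": 0, "dp": [0, 3, 0], "roll": 0}, {"claw": 0, "dp": [0, 0, 0], "roll": 0}, {"claw": 0, "dp": [0, 0, 0], "roll": 0}]'

```text
t: 20.55
ee_pos: [395.4, -485.6, 201.4]
eef_rot: [[0.941, 0.337, -0.001], [0.337, -0.941, 0.001], [-0.0, -0.001, -1.0]]
contact_force: [-0.4, -0.4, -0.4]
gripper_width: 0.3
grasp_force: 0.0
```

```bash
python3 - <<'E'
from h import *
from cell import optics
import cv2
st()
for n in("top","side"): cv2.imwrite(f"pics/{n}7.png",optics.read_camera(n)["color"][:,:,::-1])
a=[cv2.resize(cv2.imread(f"pics/{n}7.png")[y:y+110,x:x+80],(400,550),interpolation=cv2.INTER_CUBIC) for n,x,y in(("side",280,150),("top",280,145))];cv2.imwrite("pics/m7.png",np.hstack(a))
E
```

```text
t 20.55 disp xy [-193.  -207.7] z 201.4 yaw-A -0.0001 F [-0.4 -0.4 -0.4] w 0.3 0.0
```

View pics/m7.png

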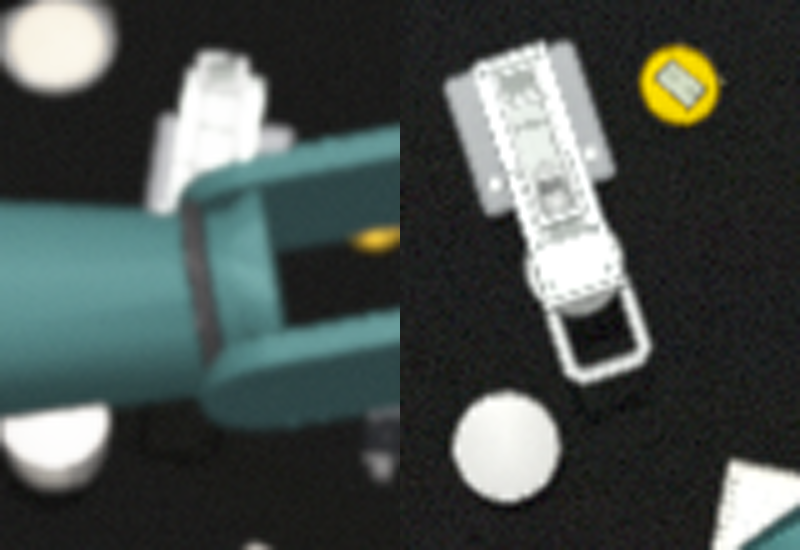

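```bash
python3 - <<'E'
from h import *
p=ray("top",280+173.5/5-.4,145+264.5/5-.4,50);print(p,p-[506.6,-226.8],dd(p))
E
```

```text
[ 504.51977811 -223.97835913] [-2.08022189  2.82164087] [-1.99035964  1.79825449]
```

The right panel shows the jar under the spout, about 3 mm off axis. The slide is home, two balls are gone from the magazine, and the tin and stopwatch are where they started. I'm handing it in.

```bash
python3 -c "
from cell import workorder
print(workorder.sign_off())"
```

```text
the job is handed in; nothing more can be done
None
```

I handed the job in at about 20.6 s without seeing a verdict: the jar stands under the spout, about 3 mm off its axis, and the slide was drawn to its stop twice and is home again. The balls inside the jar couldn't be seen; two look gone from the magazine. The tin and stopwatch look unmoved; the beaker and bottle weren't rechecked.

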